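# Put the dropper bottles back in their drip dishes

## Robot

A 6-joint arm with a two-finger parallel gripper is mounted at the origin on the work surface. World frame = base frame: x ahead of the robot, y to its left, z up, the work surface at z = 0. Lengths are in m, angles in rad, forces in N, time in s.
With the tool pointing down it reaches from about 0.325 to 0.75 m from the base axis. Payload 7.6 kg.
Tool frame: the origin (TCP) lies between the finger pads; the fingertips stand ctrl.finger_overhang ahead of it and the grasp point (between the pads) is the TCP (ctrl.finger_overhang is the distance from the TCP to the fingertips, in m); z points along the fingers, y is the line along which they close (so a half turn about z gives the same grasp; the last joint's range is limited). The gripper opens to 85 mm and grips with 20 to 120 N. Pads are 22 mm wide; open, the fingers measure 114 mm over their backs; the gripper's body (76 mm by 85 mm) begins 54 mm behind the grasp point. The pads swing forward as they close: fully open they stand 13 mm farther back than shut.
Start: joints at [1.228, 0.052, 1.401, -0, 1.689, -0.07], TCP at [0.141, 0.506, 0.25] pointing down, gripper open.
Joint ranges: [-2.9, 2.9], [-0.91, 2.17], [0.12, 2.37], [-1.06, 4.2], [0.26, 2.73], [-2.93, 2.93]. Speed limits (rad/s): [2.57, 2.57, 3.01, 3.14, 3.14, 3.14].

## Interface

Orientations are given as a unit quaternion [w, x, y, z].
In Python, from rig import readout, eyes, job, ctrl gives the robot as it stands.
- The arm moves only by the shell command python3 -m pendant 'ROWS' [OPENING] [FORCE]. ROWS is JSON, a list that holds one entry, the list of rows, each a list of 6 numbers: the shift along the tool's x, y, z as a fraction of full scale, then the turn, a rotation vector about the tool's x, y, z as a fraction of full scale. A call has 1 to 5 rows; each row is the pose to reach, as a shift and turn from the pose commanded when the call began, along the tool's axes at that moment, turning the shorter way round; what a row does not reach only later rows make up. Full scale, the value 1, is 25 cm for a shift and 180 degrees for a turn. A row lasts 1/8 s, in which the tool goes at most 62.5 mm and 10.7 degrees, less where a joint would pass 70% of its speed; a pose out of reach is approached as far as the arm can. A call with a number of a shift or a turn outside -1 to 1 is refused whole. A call with a gripper value outside its range is refused whole. OPENING is the closure, from 0 (fully open) to 1 (shut), set as the call begins (- or left out, the last holds). The fingers move at their own pace and stop on an object; FORCE is the grip in N (left out, the last holds). Time passes only in rows, so rows that repeat a pose let the fingers close. It gives the time, the measured TCP pose, the force, the opening and the grip force at its end, in the units of the state.
- readout.sense(): the state, without advancing time (a new reading comes with each control period).
- eyes.camera(name): name is "scene" or "side" or "wrist"; returns the picture (384x512x3 uint8, red, green, blue); there is no depth.
- eyes.camera_params(name): a dict with "fx", "fy", "cx", "cy" (pixels), "k1" (the pictures are not rectified: a ray, as slopes to the right and down, at radius r is drawn at 1 + k1 r^2 times it, then the intrinsics apply), "R" (3x3) and "t" (3): a world point X has camera coordinates R X + t; the wrist camera has in their place "hand_eye" (4x4, takes a point from camera to tool coordinates, whose origin is the TCP and whose axes are the flange's). Camera axes: x right, y down, z forward; pixel columns grow to the right and rows downward; lengths in m; the calibration is good to about 2 mm. A picture is of the moment at which its call begins: read the wrist's pose just before it. camera_params takes no time and is no camera call.
- job.hand_in(): hands the job in; it is judged then, once.
The state is a dict: "time": time; "joints": joint angles; "dq": joint speeds; "joint_efforts": joint torques, N m; "ee_pos": TCP position; "orientation": TCP orientation; "wrist_force": force on the tool from outside, world axes, zero at the start; "torque": the same for the moment, N m; "width": opening from 0.0 (shut) to 1.0 (fully open); "grip_force": force on a finger pad.
Only numpy, scipy, OpenCV 4.12 (cv2) and the standard library are available. Lean on these libraries where they do the work, as an engineer would, in place of code of your own. Each camera call takes 0.05 s, during which the arm holds its last target. There are 200 camera calls.

## Task

After the practical, return the four amber dropper bottles to the reagent station: stand each one upright in the drip dish of the same colour as its teat. Carry them upright and set them down without dropping them, and leave the white-capped stock bottle and the clear vial where they are.

Things in the scene. Friction and masses are not known exactly. Their poses are not given: they have to be found in the camera images.
- bottle_red: Amber glass dropper bottle with a red screw collar and red rubber teat (its label has a red stripe too), standing loose on the bench. Round glass body 35 mm in diameter, straight from the foot to 54 mm up, then a shoulder; collar 24 mm in diameter from 64 to 78 mm; teat up to 94 mm (total height). About 80 to 150 g. Origin: centre of its underside; z points up along the bottle.
- bottle_blue: Amber glass dropper bottle with a blue screw collar and blue rubber teat (its label has a blue stripe too), standing loose on the bench. Round glass body 35 mm in diameter, straight from the foot to 54 mm up, then a shoulder; collar 24 mm in diameter from 64 to 78 mm; teat up to 94 mm (total height). About 80 to 150 g. Origin: centre of its underside; z points up along the bottle.
- bottle_yellow: Amber glass dropper bottle with a yellow screw collar and yellow rubber teat (its label has a yellow stripe too), standing loose on the bench. Round glass body 35 mm in diameter, straight from the foot to 54 mm up, then a shoulder; collar 24 mm in diameter from 64 to 78 mm; teat up to 94 mm (total height). About 80 to 150 g. Origin: centre of its underside; z points up along the bottle.
- bottle_green: Amber glass dropper bottle with a green screw collar and green rubber teat (its label has a green stripe too), standing loose on the bench. Round glass body 35 mm in diameter, straight from the foot to 54 mm up, then a shoulder; collar 24 mm in diameter from 64 to 78 mm; teat up to 94 mm (total height). About 80 to 150 g. Origin: centre of its underside; z points up along the bottle.
- dish_red: Round open drip dish of red plastic, fixed in the long white spill tray (125 x 470 mm, rim 12 mm above the bench) on the far side of the work area, one of four in a row 110 mm apart. Outside 78 mm in diameter at the rim, 14 mm high, wall 4 mm; flat floor about 62 mm across, 4 mm above the origin. Origin: centre of its underside, 5 mm above the bench; z up.
- dish_blue: Round open drip dish of blue plastic, fixed in the long white spill tray (125 x 470 mm, rim 12 mm above the bench) on the far side of the work area, one of four in a row 110 mm apart. Outside 78 mm in diameter at the rim, 14 mm high, wall 4 mm; flat floor about 62 mm across, 4 mm above the origin. Origin: centre of its underside, 5 mm above the bench; z up.
- dish_yellow: Round open drip dish of yellow plastic, fixed in the long white spill tray (125 x 470 mm, rim 12 mm above the bench) on the far side of the work area, one of four in a row 110 mm apart. Outside 78 mm in diameter at the rim, 14 mm high, wall 4 mm; flat floor about 62 mm across, 4 mm above the origin. Origin: centre of its underside, 5 mm above the bench; z up.
- dish_green: Round open drip dish of green plastic, fixed in the long white spill tray (125 x 470 mm, rim 12 mm above the bench) on the far side of the work area, one of four in a row 110 mm apart. Outside 78 mm in diameter at the rim, 14 mm high, wall 4 mm; flat floor about 62 mm across, 4 mm above the origin. Origin: centre of its underside, 5 mm above the bench; z up.
- stock_bottle: Bystander: the same amber glass bottle, 35 mm in diameter, but with a plain white flat screw cap (27 mm in diameter) and no coloured stripe or teat, 80 mm high, loose on the bench. Origin: centre of its underside; z up.
- vial: Bystander: small clear glass sample vial with a flat black cap, 24 mm in diameter, 50 mm high, loose on the bench. Origin: centre of its underside; z up.
There are look-alikes about, which are no part of the job. Leave any purple look-alike of the bottle_yellow alone.

How it is judged:
By the outcome, as a careful person would: the job done as asked, in the order asked, and still so for the second after the job is handed in, with the robot touching nothing.
It also fails if it takes over 96 s, if anything falls off the work surface, if the arm or the gripper's body presses on something with over 40 N, if the wrist force passes 120 N, or if a joint passes its speed limit or range.

## Working session

There is one attempt and no reset: what is moved stays moved. The work goes in short steps, Python scripts to look and compute and a shell command to move; the robot and the scene stay as the last step left them, time stands still between calls to the robot, and variables do not carry over. Pictures are saved under pics/ and viewed, at most 14 in all, crops included, and the job is handed in when it is done.

```bash
mkdir -p pics; ls
python3 - <<'E'
from rig import readout, eyes, job, ctrl
import cv2
print(readout.sense()); print(ctrl.finger_overhang)
for n in("scene","side"):
    print(n,eyes.camera_params(n))
    cv2.imwrite(f"pics/{n}0.png",eyes.camera(n)[:,:,::-1])
print(eyes.camera_params("wrist"))
E
```

```text
pics
{'time': 0.0, 'joints': array([ 1.22771217e+00,  5.28519970e-02,  1.40170788e+00, -7.04221644e-06,
        1.68862441e+00, -7.03196228e-02]), 'dq': array([ 0.00084605,  0.00055814, -0.00053234,  0.0014985 , -0.00090728,
       -0.00085465]), 'joint_efforts': array([-6.18886061e-04, -3.81673729e+01, -3.60181940e+01, -1.19601409e-04,
        6.24231237e-03, -3.04522325e-05]), 'ee_pos': array([0.14133041, 0.5053376 , 0.24947295]), 'orientation': array([-1.59905230e-04,  1.35960238e-01,  9.90713975e-01, -7.79593317e-04]), 'wrist_force': array([-0.22446705, -0.0288199 ,  0.07717452]), 'torque': array([ 0.0608625 , -0.02450756, -0.00752484]), 'grip_force': 0.0, 'width': 0.9971491560290251}
0.019
scene {'fx': 460.6693361985495, 'fy': 460.6693361985495, 'cx': 252.67064574988456, 'cy': 190.52527430153282, 'k1': -0.1475223857558161, 'R': array([[-0.53898358,  0.84230064,  0.00513198],
       [ 0.57378974,  0.37161172, -0.72984249],
       [-0.6166539 , -0.39042844, -0.68359608]]), 't': array([ 0.26316167, -0.24772126,  1.4557105 ])}
side {'fx': 391.37577558990205, 'fy': 391.37577558990205, 'cx': 257.6108897962201, 'cy': 192.15956192086662, 'k1': -0.08019285969709213, 'R': array([[ 0.85845264, -0.5128868 , -0.0024908 ],
       [-0.38003479, -0.63281316, -0.67462661],
       [ 0.34443087,  0.58008158, -0.73815495]]), 't': array([-0.44031638,  0.20382812,  0.58763098])}
{'fx': 282.8345437021149, 'fy': 282.8345437021149, 'cx': 261.4248728415255, 'cy': 195.42118675185338, 'k1': -0.065478782764087, 'hand_eye': array([[ 7.40204845e-04, -9.65082695e-01, -2.61944353e-01,
         6.58093979e-02],
       [ 9.99999721e-01,  6.86792694e-04,  2.95455480e-04,
        -3.54691973e-04],
       [-1.05237503e-04, -2.61944498e-01,  9.65082934e-01,
        -1.23396845e-01],
       [ 0.00000000e+00,  0.00000000e+00,  0.00000000e+00,
         1.00000000e+00]])}
```

View pics/scene0.png

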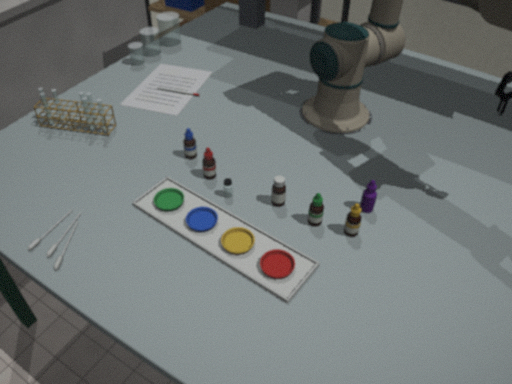

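View pics/side0.png

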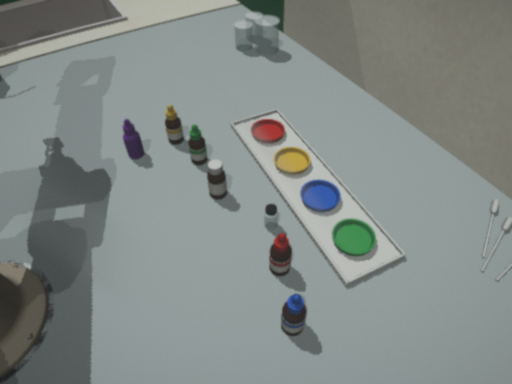

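The scene view shows teats blue (190,134), red (209,154), green (318,199), yellow (355,211), with the purple look-alike at (371,187). It also shows the stock bottle (279,191) and vial (228,187). The dishes are green (169,200), blue (202,219), yellow (238,241) and red (277,264). The side view agrees: purple is at (133,140) and yellow at (174,125).

Next I'll measure by colour blobs and make one confirming crop.

```bash
cat > h.py <<'E'
import numpy as np, cv2
from rig import eyes
HUE={'red':(-8,8),'yellow':(15,32),'green':(50,85),'blue':(105,128)}
def mask(img,c,smin=120,vmin=50):
    h,s,v=[a.astype(int) for a in cv2.split(cv2.cvtColor(img,cv2.COLOR_BGR2HSV))]
    lo,hi=HUE[c]; h=np.where(h>165,h-180,h)
    return ((h>=lo)&(h<=hi)&(s>smin)&(v>vmin)).astype(np.uint8)
def blob(img,c,seed,rad,**k):
    n,l,st,ce=cv2.connectedComponentsWithStats(mask(img,c,**k))
    b=[(st[i,4],tuple(ce[i].round(1)),tuple(st[i,:4])) for i in range(1,n) if np.hypot(*(ce[i]-seed))<rad]
    return max(b) if b else None
def ray(p,uv):
    K=np.array([[p['fx'],0,p['cx']],[0,p['fy'],p['cy']],[0,0,1]])
    q=cv2.undistortPoints(np.float64([[uv]]),K,np.float64([p['k1'],0,0,0]))[0,0]
    return -p['R'].T@p['t'], p['R'].T@np.r_[q,1]
def plane(p,uv,z):
    o,d=ray(p,uv); return o+d*(z-o[2])/d[2]
def tri(rays):
    A=b=0
    for o,d in rays:
        d=d/np.linalg.norm(d); P=np.eye(3)-np.outer(d,d); A=A+P; b=b+P@o
    return np.linalg.solve(A,b)
E
python3 - <<'E'
from h import *
P={n:eyes.camera_params(n) for n in('scene','side')}
I={n:cv2.imread(f'pics/{n}0.png') for n in P}
seeds={'red':((209,155),(281,241)),'blue':((189,135),(295,302)),'yellow':((355,212),(171,112)),'green':((318,200),(196,132))}
dish={'red':((277,264),(268,130)),'blue':((202,219),(320,196)),'yellow':((238,241),(292,160)),'green':((169,200),(354,237))}
for c in seeds:
    b=[blob(I[n],c,s,10) for n,s in zip(P,seeds[c])]
    print(c,b)
    R=[ray(P[n],x[1]) for n,x in zip(P,b)]
    print('  tri',tri(R).round(4),[plane(P[n],x[1],.079).round(4)[:2] for n,x in zip(P,b)])
    b=[blob(I[n],c,s,10) for n,s in zip(P,dish[c])]
    print('  dish',[x[2] for x in b],tri([ray(P[n],x[1]) for n,x in zip(P,b)]).round(4),[plane(P[n],x[1],.013).round(4)[:2] for n,x in zip(P,b)])
# other objects: stock cap, vial cap, purple
for nm,a,z in(('stock cap',((279,181),(215,167)),.08),('vial cap',((228,182),(271,210)),.05),('purple',((371,187),(130,130)),.08)):
    print(nm,[plane(P[n],u,z).round(3)[:2] for n,u in zip(P,a)])
a=cv2.resize(I['scene'][120:250,170:390],None,fx=3,fy=2.3*1.3)[:300*2]
b=cv2.resize(I['side'][95:175,110:250],None,fx=3,fy=3)
a=cv2.resize(I['scene'][120:250,170:390],(610,360)); b=cv2.resize(I['side'][95:175,110:250],(420,240)); b=cv2.copyMakeBorder(b,0,0,0,190,0)
cv2.imwrite('pics/crop.png',np.vstack([a,b]))
E
```

```text
red [(np.int32(61), (np.float64(208.2), np.float64(154.5)), (np.int32(205), np.int32(148), np.int32(7), np.int32(12))), (np.int32(181), (np.float64(280.9), np.float64(242.3)), (np.int32(274), np.int32(233), np.int32(14), np.int32(18)))]
  tri [ 0.4619 -0.1541  0.0719] [array([ 0.4681, -0.1479]), array([ 0.4596, -0.1589])]
  dish [(np.int32(260), np.int32(250), np.int32(34), np.int32(28)), (np.int32(256), np.int32(120), np.int32(28), np.int32(20))] [0.6326 0.1506 0.016 ] [array([0.6275, 0.1515]), array([0.6365, 0.1507])]
blue [(np.int32(50), (np.float64(188.4), np.float64(134.5)), (np.int32(186), np.int32(129), np.int32(6), np.int32(11))), (np.int32(242), (np.float64(295.0), np.float64(303.5)), (np.int32(287), np.int32(294), np.int32(17), np.int32(20)))]
  tri [ 0.4222 -0.2507  0.073 ] [array([ 0.4278, -0.2445]), array([ 0.4208, -0.2535])]
  dish [(np.int32(186), np.int32(207), np.int32(31), np.int32(24)), (np.int32(303), np.int32(181), np.int32(37), np.int32(29))] [ 0.612  -0.0688  0.0142] [array([ 0.6097, -0.0683]), array([ 0.614 , -0.0694])]
yellow [(np.int32(106), (np.float64(355.
[... 477 characters left out ...]
8])]
green [(np.int32(59), (np.float64(317.6), np.float64(199.5)), (np.int32(314), np.int32(194), np.int32(8), np.int32(12))), (np.int32(19), (np.float64(192.5), np.float64(132.9)), (np.int32(191), np.int32(130), np.int32(5), np.int32(6)))]
  tri [0.4564 0.1585 0.0723] [array([0.464 , 0.1607]), array([0.4532, 0.1515])]
  dish [(np.int32(155), np.int32(189), np.int32(28), np.int32(21)), (np.int32(334), np.int32(223), np.int32(41), np.int32(31))] [ 0.6021 -0.1799  0.0124] [array([ 0.6014, -0.178 ]), array([ 0.603 , -0.1815])]
stock cap [array([0.458, 0.055]), array([0.447, 0.04 ])]
vial cap [array([ 0.501, -0.065]), array([ 0.494, -0.077])]
purple [array([0.357, 0.249]), array([0.349, 0.225])]
```

View pics/crop.png

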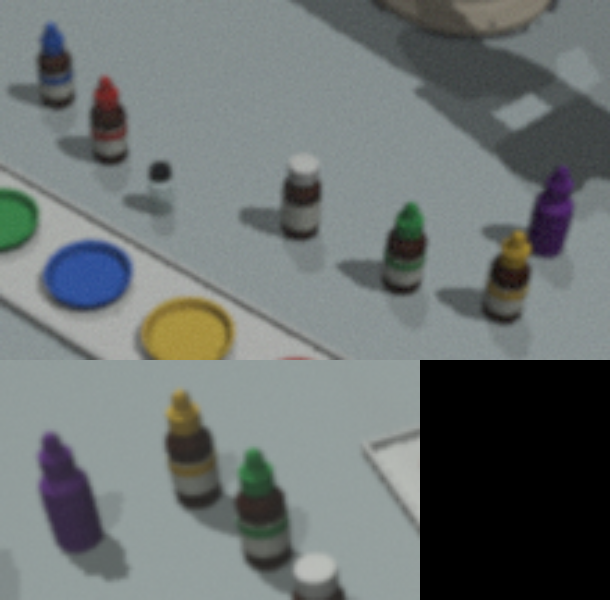

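The crop confirms four teated amber bottles with matching stripes. The all-purple one next to yellow, at (371,187) in the scene view, is the look-alike to leave alone, and the flat white cap is the stock bottle. I'll start with yellow, using a helper that converts a world target into tool fractions.

```bash
cat > d.py <<'E'
import sys, numpy as np
from rig import readout
from scipy.spatial.transform import Rotation as R
s=readout.sense(); q=s['orientation']; r=R.from_quat(np.r_[q[1:],q[0]])
p=s['ee_pos']
print('t',round(s['time'],2),'pos',p.round(4),'Fz',s['wrist_force'].round(1),'grip',round(s['grip_force'],1),'w',round(s['width'],3))
for a in sys.argv[1:]:
    t=np.array([float(x) for x in a.split(',')]); print(a,(r.inv().apply(t-p)/.25).round(4),np.linalg.norm(t-p).round(3)); 
d=R.from_matrix(np.diag([1,1,1.])); x,y,z=r.as_matrix().T
print('tool z',z.round(4),'x',x.round(3))
E
cat > wr.py <<'E'
# wrist check: python3 wr.py colour expectedx,expectedy  -> position of the cap at z=.072
import sys; from h import *
from rig import readout
from scipy.spatial.transform import Rotation as R
s=readout.sense(); img=np.ascontiguousarray(eyes.camera('wrist')[:,:,::-1]); w=eyes.camera_params('wrist')
q=s['orientation']; T=np.eye(4); T[:3,:3]=R.from_quat(np.r_[q[1:],q[0]]).as_matrix(); T[:3,3]=s['ee_pos']
M=np.linalg.inv(T@w['hand_eye']); w['R'],w['t']=M[:3,:3],M[:3,3]
cv2.imwrite(f'pics/w_{sys.argv[1]}_{s["time"]:.0f}.png',img)
e=[float(v) for v in sys.argv[2].split(',')]
n,l,st,ce=cv2.connectedComponentsWithStats(mask(img,sys.argv[1]))
for i in range(1,n):
    if st[i,4]>40: print(st[i],ce[i].round(1),plane(w,ce[i],.078).round(4),plane(w,ce[i],.016).round(4))
E
python3 d.py .443,.248,.25 .443,.248,.2; python3 wr.py yellow 0,0
```

```text
t 0.1 pos [0.1413 0.5054 0.2496] Fz [-0.1  0.7 -0.3] grip 0.0 w 1.001
.443,.248,.25 [-1.4394e+00 -6.6630e-01 -9.0000e-04] 0.397
.443,.248,.2 [-1.4394 -0.6661  0.1991] 0.4
tool z [-5.0e-04 -1.3e-03 -1.0e+00] x [-0.963  0.269  0.   ]
```

```bash
python3 -m pendant '[[[-0.2,-0.09,0,0,0,0],[-0.42,-0.2,0,0,0,0],[-0.62,-0.29,0,0,0,0],[-0.82,-0.38,0,0,0,0],[-0.9,-0.42,0,0,0,0]]]' 0.25 40; python3 d.py .443,.248,.22; python3 wr.py yellow 0,0
```

```text
time: 0.78
ee_pos: [0.3315, 0.342, 0.2501]
orientation: [0.0, 0.137, 0.991, -0.0]
wrist_force: [-0.3, 1.4, -0.1]
width: 0.75
grip_force: 0.0
t 0.78 pos [0.3315 0.342  0.2501] Fz [-0.3  1.4 -0.1] grip 0.0 w 0.75
.443,.248,.22 [-0.5315 -0.2402  0.1204] 0.149
tool z [-0.e+00 -4.e-04 -1.e+00] x [-0.962  0.272 -0.   ]
[208 260  22  11  51] [219.3 262.9] [0.4102 0.2684 0.078 ] [0.4401 0.2493 0.016 ]
[203 276  20  25 373] [212.2 287.7] [0.4396 0.2497 0.078 ] [0.4756 0.2266 0.016 ]
[117 363  22  18 159] [126.3 370.4] [0.5345 0.0915 0.078 ] [0.5904 0.0352 0.016 ]
```

```bash
python3 -m pendant '[[[-0.2,-0.09,0,0,0,0],[-0.4,-0.18,0.05,0,0,0],[-0.524,-0.237,0.12,0,0,0],[-0.524,-0.237,0.2,0,0,0],[-0.524,-0.237,0.24,0,0,0]]]' 0.25 40; python3 d.py .441,.2485,.16 .441,.2485,.048; python3 wr.py yellow 0,0
```

```text
time: 1.45
ee_pos: [0.4395, 0.2514, 0.1888]
orientation: [-0.001, 0.136, 0.991, -0.001]
wrist_force: [-0.2, -0.1, -0.1]
width: 0.753
grip_force: 0.0
t 1.45 pos [0.4395 0.2514 0.1888] Fz [-0.2 -0.1 -0.1] grip 0.0 w 0.753
.441,.2485,.16 [-0.009  -0.0095  0.1154] 0.029
.441,.2485,.048 [-0.0098 -0.0089  0.5634] 0.141
tool z [-2.1e-03 -7.0e-04 -1.0e+00] x [-0.963  0.27   0.002]
[245 188  28  28 593] [258.7 201.7] [0.4418 0.2479 0.078 ] [0.4591 0.2423 0.016 ]
[120 329  31  41 921] [134.8 348.2] [0.5611 0.0793 0.078 ] [0.6099 0.0292 0.016 ]
```

```bash
python3 -m pendant '[[[-0.012,-0.011,0.1,0,0,0],[-0.012,-0.011,0.25,0,0,0],[-0.012,-0.011,0.4,0,0,0],[-0.012,-0.011,0.52,0,0,0],[-0.012,-0.011,0.564,0,0,0]]]' 0.25 40; python3 -m pendant '[[[0,0,0,0,0,0],[0,0,0,0,0,0],[0,0,0,0,0,0],[0,0,0,0,0,0],[0,0,0,0,0,0]]]' 0.8 40;  python3 d.py .442,.248,.048
```

```text
time: 2.12
ee_pos: [0.4412, 0.2484, 0.0481]
orientation: [-0.001, 0.135, 0.991, -0.001]
wrist_force: [-0.1, -0.1, 0.2]
width: 0.752
grip_force: 0.0
time: 2.75
ee_pos: [0.4431, 0.2486, 0.051]
orientation: [0.001, 0.136, 0.991, 0.001]
wrist_force: [0.5, 0.1, 5.8]
width: 0.397
grip_force: 40.5
t 2.75 pos [0.4431 0.2486 0.051 ] Fz [0.5 0.1 5.8] grip 40.5 w 0.397
.442,.248,.048 [ 0.0037 -0.0035  0.012 ] 0.003
tool z [ 0.0028  0.0015 -1.    ] x [-0.963  0.269 -0.002]
```

```bash
python3 -m pendant '[[[0,0,-0.03,0,0,0],[0,0,-0.12,0,0,0],[0,0,-0.25,0,0,0],[0,0,-0.38,0,0,0],[0,0,-0.44,0,0,0]]]';  python3 d.py .623,.0412,.16 .623,.0412,.061
```

```text
time: 3.38
ee_pos: [0.4427, 0.2483, 0.1614]
orientation: [0.001, 0.136, 0.991, 0.001]
wrist_force: [0.3, -0.3, -2.4]
width: 0.395
grip_force: 40.0
t 3.38 pos [0.4427 0.2483 0.1614] Fz [ 0.3 -0.3 -2.4] grip 40.0 w 0.395
.623,.0412,.16 [-0.9178 -0.6033  0.0065] 0.275
.623,.0412,.061 [-0.917  -0.6041  0.4025] 0.292
tool z [ 0.0026  0.0012 -1.    ] x [-0.963  0.269 -0.002]
```

```bash
python3 -m pendant '[[[-0.06,-0.04,0,0,0,0],[-0.2,-0.13,0,0,0,0],[-0.37,-0.24,0,0,0,0],[-0.54,-0.355,0,0,0,0],[-0.7,-0.46,0,0,0,0]]]';  python3 -m pendant '[[[-0.12,-0.08,0,0,0,0],[-0.19,-0.125,0,0,0,0],[-0.217,-0.143,0,0,0,0],[-0.217,-0.143,0.08,0,0,0],[-0.217,-0.143,0.2,0,0,0]]]'; python3 d.py .623,.0412,.061
python3 - <<'E'
import sys; from h import *
cv2.imwrite('pics/s1.png',np.hstack([eyes.camera('side')[60:280,100:400,::-1],eyes.camera('scene')[100:320,120:420,::-1]]))
E
```

```text
time: 4.0
ee_pos: [0.5803, 0.0874, 0.1569]
orientation: [-0.002, 0.136, 0.991, -0.0]
wrist_force: [1.3, 1.7, -0.4]
width: 0.39
grip_force: 40.0
time: 4.62
ee_pos: [0.6219, 0.0417, 0.1078]
orientation: [0.0, 0.136, 0.991, 0.0]
wrist_force: [0.0, 0.4, -1.4]
width: 0.391
grip_force: 40.0
t 4.62 pos [0.6219 0.0417 0.1078] Fz [ 0.   0.4 -1.4] grip 40.0 w 0.391
.623,.0412,.061 [-0.0047 -0.0007  0.1872] 0.047
tool z [ 2.e-04  3.e-04 -1.e+00] x [-0.963  0.269 -0.   ]
```

View pics/s1.png

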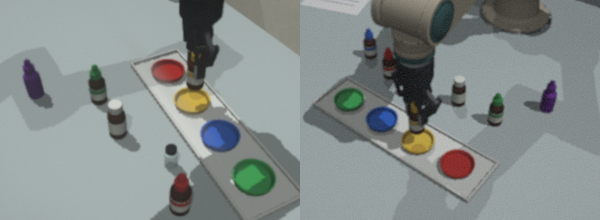

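Yellow hangs upright above the yellow dish, with the bottle at (193,75) and the dish at (192,100) in the side half of the picture. I'll lower it and watch the force.

```bash
python3 -m pendant '[[[-0.003,0,0.06,0,0,0],[-0.003,0,0.11,0,0,0],[-0.003,0,0.15,0,0,0],[-0.003,0,0.17,0,0,0],[-0.003,0,0.176,0,0,0]]]'; python3 -m pendant '[[[0,0,0.004,0,0,0],[0,0,0.008,0,0,0],[0,0,0.008,0,0,0]]]';python3 d.py .623,.0412,.060
```

```text
time: 5.35
ee_pos: [0.6231, 0.0409, 0.0651]
orientation: [-0.0, 0.136, 0.991, 0.0]
wrist_force: [0.1, 0.3, -0.6]
width: 0.391
grip_force: 40.0
time: 5.72
ee_pos: [0.6231, 0.0409, 0.0635]
orientation: [0.0, 0.136, 0.991, 0.0]
wrist_force: [-0.2, 0.0, -0.9]
width: 0.393
grip_force: 40.0
t 5.72 pos [0.6231 0.0409 0.0635] Fz [-0.2  0.  -0.9] grip 40.0 w 0.393
.623,.0412,.060 [0.0008 0.001  0.0138] 0.003
tool z [ 3.e-04  1.e-04 -1.e+00] x [-0.963  0.269 -0.   ]
```

```bash
python3 -m pendant '[[[0,0,0.006,0,0,0],[0,0,0.006,0,0,0],[0,0,0.006,0,0,0]]]'; python3 -m pendant '[[[0,0,0.006,0,0,0],[0,0,0.006,0,0,0],[0,0,0.006,0,0,0]]]'; python3 -m pendant '[[[0,0,0.006,0,0,0],[0,0,0.006,0,0,0],[0,0,0.006,0,0,0]]]'
```

```text
time: 6.1
ee_pos: [0.623, 0.0409, 0.0618]
orientation: [-0.0, 0.136, 0.991, 0.0]
wrist_force: [0.6, 0.2, -0.5]
width: 0.39
grip_force: 40.0
time: 6.48
ee_pos: [0.623, 0.0409, 0.0603]
orientation: [-0.0, 0.136, 0.991, 0.0]
wrist_force: [0.2, 0.6, -0.7]
width: 0.396
grip_force: 40.0
time: 6.85
ee_pos: [0.6235, 0.0408, 0.0601]
orientation: [0.001, 0.136, 0.991, 0.0]
wrist_force: [-1.8, -0.2, 4.8]
width: 0.389
grip_force: 40.6
```

Contact at 0.060 as predicted. I'll release, lift, and move to green.

```bash
python3 -m pendant '[[[0,0,0,0,0,0],[0,0,0,0,0,0],[0,0,0,0,0,0],[0,0,0,0,0,0]]]' 0.25 40;  python3 -m pendant '[[[0,0,-0.05,0,0,0],[0,0,-0.2,0,0,0],[0,0,-0.4,0,0,0],[0,0,-0.5,0,0,0]]]'; python3 d.py .4575,.158,.19
```

```text
time: 7.35
ee_pos: [0.623, 0.0409, 0.0586]
orientation: [-0.0, 0.136, 0.991, 0.0]
wrist_force: [0.5, -0.2, 0.7]
width: 0.749
grip_force: 0.0
time: 7.85
ee_pos: [0.624, 0.0409, 0.1886]
orientation: [0.003, 0.136, 0.991, 0.0]
wrist_force: [0.8, 0.1, -0.4]
width: 0.751
grip_force: 0.0
t 7.85 pos [0.624  0.0409 0.1886] Fz [ 0.8  0.1 -0.4] grip 0.0 w 0.751
.4575,.158,.19 [ 0.7675  0.2715 -0.0093] 0.204
tool z [ 5.9e-03  1.0e-04 -1.0e+00] x [-0.963  0.269 -0.006]
```

```bash
python3 -m pendant '[[[0.15,0.05,0,0,0,0],[0.35,0.12,0,0,0,0],[0.55,0.2,0,0,0,0],[0.72,0.25,0,0,0,0],[0.768,0.271,0,0,0,0]]]'; python3 -m pendant '[[[0,0,0,0,0,0]]]'; python3 wr.py green 0,0; python3 d.py .4575,.158,.05
```

```text
time: 8.48
ee_pos: [0.4551, 0.159, 0.1851]
orientation: [0.001, 0.135, 0.991, 0.0]
wrist_force: [0.4, 0.2, -0.2]
width: 0.751
grip_force: 0.0
time: 8.6
ee_pos: [0.4566, 0.1582, 0.1848]
orientation: [0.001, 0.135, 0.991, 0.0]
wrist_force: [0.2, -1.1, -0.1]
width: 0.753
grip_force: 0.0
[251 190  26  24 293] [265.1 199.8] [0.4581 0.1608 0.078 ] [0.4756 0.1568 0.016 ]
t 8.65 pos [0.4571 0.1577 0.1845] Fz [-0.3 -0.1  0.4] grip 0.0 w 0.748
.4575,.158,.05 [-0.0006  0.0013  0.5381] 0.135
tool z [ 1.5e-03  1.0e-04 -1.0e+00] x [-0.963  0.269 -0.001]
```

```bash
python3 -m pendant '[[[0,0.006,0.1,0,0,0],[0,0.006,0.25,0,0,0],[0,0.006,0.4,0,0,0],[0,0.006,0.5,0,0,0],[0,0.006,0.546,0,0,0]]]' 0.25 40; python3 -m pendant '[[[0,0,0,0,0,0],[0,0,0,0,0,0],[0,0,0,0,0,0],[0,0,0,0,0,0],[0,0,0,0,0,0]]]' 0.8 40; python3 d.py;  python3 -m pendant '[[[0,0,-0.03,0,0,0],[0,0,-0.12,0,0,0],[0,0,-0.25,0,0,0],[0,0,-0.38,0,0,0],[0,0,-0.44,0,0,0]]]';  python3 d.py .602,-.1795,.16
```

```text
time: 9.28
ee_pos: [0.457, 0.1584, 0.0457]
orientation: [-0.001, 0.137, 0.991, -0.0]
wrist_force: [-0.1, 0.0, 0.5]
width: 0.751
grip_force: 0.0
time: 9.9
ee_pos: [0.4577, 0.1595, 0.0485]
orientation: [0.001, 0.136, 0.991, 0.0]
wrist_force: [0.3, 0.7, 5.9]
width: 0.392
grip_force: 40.5
t 9.9 pos [0.4577 0.1595 0.0485] Fz [0.3 0.7 5.9] grip 40.5 w 0.392
tool z [ 2.6e-03  5.0e-04 -1.0e+00] x [-0.963  0.269 -0.002]
time: 10.52
ee_pos: [0.4571, 0.1595, 0.159]
orientation: [0.001, 0.136, 0.991, 0.001]
wrist_force: [0.1, 1.0, -1.6]
width: 0.397
grip_force: 40.0
t 10.53 pos [0.4571 0.1595 0.159 ] Fz [ 0.1  1.  -1.6] grip 40.0 w 0.397
.602,-.1795,.16 [-0.9233 -1.1499 -0.0037] 0.369
tool z [ 2.e-03  8.e-04 -1.e+00] x [-0.963  0.269 -0.002]
```

```bash
python3 -m pendant '[[[-0.05,-0.06,-0.02,0,0,0],[-0.16,-0.2,-0.02,0,0,0],[-0.29,-0.37,-0.02,0,0,0],[-0.42,-0.53,-0.02,0,0,0],[-0.55,-0.69,-0.02,0,0,0]]]';  python3 -m pendant '[[[-0.12,-0.15,0,0,0,0],[-0.23,-0.29,0,0,0,0],[-0.32,-0.4,0,0,0,0],[-0.36,-0.445,0,0,0,0],[-0.373,-0.46,0,0,0,0]]]'; python3 d.py .602,-.1795,.0595
```

```text
time: 11.15
ee_pos: [0.5427, -0.0453, 0.1613]
orientation: [-0.001, 0.136, 0.991, 0.0]
wrist_force: [0.7, 0.5, -0.2]
width: 0.395
grip_force: 40.1
time: 11.78
ee_pos: [0.6014, -0.1796, 0.1614]
orientation: [-0.001, 0.136, 0.991, 0.0]
wrist_force: [-1.2, -0.4, -1.0]
width: 0.396
grip_force: 40.0
t 11.78 pos [ 0.6014 -0.1796  0.1614] Fz [-1.2 -0.4 -1. ] grip 40.0 w 0.396
.602,-.1795,.0595 [-0.003   0.001   0.4074] 0.102
tool z [-1.6e-03  9.0e-04 -1.0e+00] x [-0.963  0.27   0.002]
```

```bash
python3 -m pendant '[[[-0.002,0,0.08,0,0,0],[-0.002,0,0.2,0,0,0],[-0.002,0,0.31,0,0,0],[-0.002,0,0.38,0,0,0],[-0.002,0,0.395,0,0,0]]]'; python3 -m pendant '[[[0,0,0.006,0,0,0],[0,0,0.012,0,0,0],[0,0,0.012,0,0,0]]]'; python3 -m pendant '[[[0,0,0.004,0,0,0],[0,0,0.004,0,0,0],[0,0,0.004,0,0,0]]]'
```

```text
time: 12.4
ee_pos: [0.6012, -0.1789, 0.0617]
orientation: [-0.001, 0.136, 0.991, 0.0]
wrist_force: [0.5, 0.2, -0.7]
width: 0.39
grip_force: 40.0
time: 12.78
ee_pos: [0.6023, -0.1799, 0.0612]
orientation: [0.001, 0.136, 0.991, -0.0]
wrist_force: [-0.2, 0.5, -1.1]
width: 0.398
grip_force: 40.0
time: 13.15
ee_pos: [0.6021, -0.1798, 0.0596]
orientation: [0.0, 0.136, 0.991, 0.0]
wrist_force: [-0.3, 0.2, -1.4]
width: 0.394
grip_force: 40.0
```

```bash
python3 -m pendant '[[[0,0,0.005,0,0,0],[0,0,0.005,0,0,0],[0,0,0.005,0,0,0]]]'; python3 -m pendant '[[[0,0,0.005,0,0,0],[0,0,0.005,0,0,0],[0,0,0.005,0,0,0]]]'; python3 d.py
```

```text
time: 13.52
ee_pos: [0.602, -0.1798, 0.0583]
orientation: [-0.0, 0.136, 0.991, 0.0]
wrist_force: [-0.7, -0.1, -0.7]
width: 0.395
grip_force: 40.0
time: 13.9
ee_pos: [0.6023, -0.1799, 0.0575]
orientation: [0.0, 0.136, 0.991, -0.0]
wrist_force: [-0.6, 0.3, 3.1]
width: 0.394
grip_force: 40.4
t 13.9 pos [ 0.6023 -0.1799  0.0575] Fz [-0.6  0.3  3.1] grip 40.4 w 0.394
tool z [ 8.e-04 -2.e-04 -1.e+00] x [-0.963  0.269 -0.001]
```

Contact, so I'll release. Red is next.

```bash
python3 -m pendant '[[[0,0,0,0,0,0],[0,0,0,0,0,0],[0,0,0,0,0,0],[0,0,0,0,0,0]]]' 0.25 40;  python3 -m pendant '[[[0,0,-0.05,0,0,0],[0,0,-0.2,0,0,0],[0,0,-0.4,0,0,0],[0,0,-0.5,0,0,0],[0,0,-0.5,0,0,0]]]'; python3 d.py .462,-.154,.185
```

```text
time: 14.4
ee_pos: [0.602, -0.1798, 0.0569]
orientation: [-0.0, 0.136, 0.991, 0.0]
wrist_force: [1.6, 0.1, 0.3]
width: 0.747
grip_force: 0.0
time: 15.02
ee_pos: [0.6031, -0.1802, 0.1858]
orientation: [0.003, 0.136, 0.991, -0.001]
wrist_force: [0.3, 0.2, -0.7]
width: 0.747
grip_force: 0.0
t 15.03 pos [ 0.6031 -0.1802  0.1858] Fz [ 0.3  0.2 -0.7] grip 0.0 w 0.747
.462,-.154,.185 [ 5.719e-01 -5.120e-02 -4.000e-04] 0.144
tool z [ 0.006  -0.0021 -1.    ] x [-0.963  0.269 -0.006]
```

```bash
python3 -m pendant '[[[0.12,-0.01,0,0,0,0],[0.3,-0.027,0,0,0,0],[0.46,-0.041,0,0,0,0],[0.568,-0.051,0,0,0,0],[0.568,-0.051,0,0,0,0]]]'; python3 -m pendant '[[[0,0,0,0,0,0]]]'; python3 wr.py red 0,0; python3 d.py .462,-.154,.048
```

```text
time: 15.65
ee_pos: [0.4605, -0.1535, 0.181]
orientation: [-0.001, 0.136, 0.991, 0.0]
wrist_force: [0.4, -0.4, 0.5]
width: 0.749
grip_force: 0.0
time: 15.78
ee_pos: [0.4621, -0.1539, 0.1815]
orientation: [-0.0, 0.136, 0.991, 0.0]
wrist_force: [-0.6, 0.5, 0.5]
width: 0.747
grip_force: 0.0
[144 163  24  31 300] [158.4 175.2] [ 0.4186 -0.23    0.078 ] [ 0.424  -0.2555  0.016 ]
[248 184  29  30 617] [262.1 198.9] [ 0.461  -0.1532  0.078 ] [ 0.478  -0.1578  0.016 ]
t 15.82 pos [ 0.4623 -0.1539  0.1815] Fz [-0.2  0.1 -0.7] grip 0.0 w 0.751
.462,-.154,.048 [ 0.0009 -0.0008  0.5341] 0.134
tool z [-5.e-04  4.e-04 -1.e+00] x [-0.963  0.269  0.001]
```

```bash
python3 -m pendant '[[[0,0,0.1,0,0,0],[0,0,0.25,0,0,0],[0,0,0.4,0,0,0],[0,0,0.5,0,0,0],[0,0,0.53,0,0,0]]]' 0.25 40; python3 -m pendant '[[[0,0,0,0,0,0],[0,0,0,0,0,0],[0,0,0,0,0,0],[0,0,0,0,0,0],[0,0,0,0,0,0]]]' 0.8 40; python3 d.py;  python3 -m pendant '[[[0,0,-0.03,0,0,0],[0,0,-0.12,0,0,0],[0,0,-0.25,0,0,0],[0,0,-0.38,0,0,0],[0,0,-0.46,0,0,0]]]';  python3 d.py .47,.1,.17 .6325,.1508,.165
```

```text
time: 16.45
ee_pos: [0.4614, -0.1535, 0.0475]
orientation: [-0.002, 0.136, 0.991, 0.001]
wrist_force: [-0.2, -0.2, -0.1]
width: 0.75
grip_force: 0.0
time: 17.08
ee_pos: [0.4627, -0.1542, 0.0508]
orientation: [0.001, 0.136, 0.991, -0.0]
wrist_force: [0.6, 0.1, 6.2]
width: 0.388
grip_force: 40.4
t 17.07 pos [ 0.4627 -0.1542  0.0508] Fz [0.6 0.1 6.2] grip 40.4 w 0.388
tool z [ 2.6e-03 -9.0e-04 -1.0e+00] x [-0.963  0.269 -0.003]
time: 17.7
ee_pos: [0.4619, -0.1539, 0.1663]
orientation: [0.001, 0.136, 0.991, -0.0]
wrist_force: [0.7, 0.8, -1.3]
width: 0.391
grip_force: 40.0
t 17.7 pos [ 0.4619 -0.1539  0.1663] Fz [ 0.7  0.8 -1.3] grip 40.0 w 0.391
.47,.1,.17 [ 0.2425  0.9868 -0.0153] 0.254
.6325,.1508,.165 [-0.3287  1.3577  0.0053] 0.349
tool z [ 1.1e-03 -5.0e-04 -1.0e+00] x [-0.963  0.269 -0.001]
```

```bash
python3 -m pendant '[[[-0.02,0.08,0,0,0,0],[-0.06,0.25,0,0,0,0],[-0.11,0.45,0,0,0,0],[-0.16,0.65,0,0,0,0],[-0.205,0.85,0,0,0,0]]]';  python3 -m pendant '[[[-0.042,0.17,0,0,0,0],[-0.08,0.33,0,0,0,0],[-0.11,0.45,0,0,0,0],[-0.12,0.5,0,0,0,0],[-0.124,0.508,0,0,0,0]]]'; python3 d.py .6325,.1508,.063
```

```text
time: 18.32
ee_pos: [0.5687, 0.0384, 0.1644]
orientation: [-0.0, 0.136, 0.991, -0.0]
wrist_force: [1.1, -0.4, -1.2]
width: 0.39
grip_force: 40.0
time: 18.95
ee_pos: [0.6323, 0.1509, 0.1642]
orientation: [-0.0, 0.136, 0.991, -0.0]
wrist_force: [0.7, 0.4, -0.5]
width: 0.387
grip_force: 40.0
t 18.95 pos [0.6323 0.1509 0.1642] Fz [ 0.7  0.4 -0.5] grip 40.0 w 0.387
.6325,.1508,.063 [-0.0012 -0.      0.4046] 0.101
tool z [-1.e-03 -4.e-04 -1.e+00] x [-0.963  0.269  0.001]
```

```bash
python3 -m pendant '[[[0,0,0.08,0,0,0],[0,0,0.2,0,0,0],[0,0,0.31,0,0,0],[0,0,0.38,0,0,0],[0,0,0.4,0,0,0]]]'; python3 -m pendant '[[[0,0,0.004,0,0,0],[0,0,0.008,0,0,0],[0,0,0.008,0,0,0]]]'; python3 -m pendant '[[[0,0,0.004,0,0,0],[0,0,0.004,0,0,0],[0,0,0.004,0,0,0]]]'
```

```text
time: 19.58
ee_pos: [0.6317, 0.1502, 0.0628]
orientation: [-0.001, 0.136, 0.991, -0.0]
wrist_force: [0.1, 0.3, -0.9]
width: 0.394
grip_force: 40.0
time: 19.95
ee_pos: [0.6329, 0.151, 0.0634]
orientation: [0.001, 0.136, 0.991, 0.0]
wrist_force: [0.3, -0.0, -1.2]
width: 0.394
grip_force: 40.0
time: 20.32
ee_pos: [0.6325, 0.151, 0.0616]
orientation: [0.0, 0.136, 0.991, 0.0]
wrist_force: [0.7, -0.4, -0.9]
width: 0.395
grip_force: 40.0
```

```bash
python3 -m pendant '[[[0,0,0.005,0,0,0],[0,0,0.005,0,0,0],[0,0,0.005,0,0,0]]]'; python3 -m pendant '[[[0,0,0.004,0,0,0],[0,0,0.004,0,0,0],[0,0,0.004,0,0,0]]]'; python3 d.py
```

```text
time: 20.7
ee_pos: [0.6325, 0.1509, 0.0603]
orientation: [-0.0, 0.136, 0.991, 0.0]
wrist_force: [0.3, 0.2, -2.2]
width: 0.391
grip_force: 40.0
time: 21.08
ee_pos: [0.6327, 0.151, 0.0599]
orientation: [0.0, 0.136, 0.991, 0.0]
wrist_force: [-2.0, -0.7, 4.2]
width: 0.39
grip_force: 40.4
t 21.07 pos [0.6327 0.151  0.0599] Fz [-2.  -0.7  4.2] grip 40.4 w 0.39
tool z [ 8.e-04  2.e-04 -1.e+00] x [-0.963  0.269 -0.001]
```

```bash
python3 -m pendant '[[[0,0,0,0,0,0],[0,0,0,0,0,0],[0,0,0,0,0,0],[0,0,0,0,0,0]]]' 0.25 40;  python3 -m pendant '[[[0,0,-0.05,0,0,0],[0,0,-0.2,0,0,0],[0,0,-0.4,0,0,0],[0,0,-0.5,0,0,0],[0,0,-0.5,0,0,0]]]'; python3 d.py .422,-.25,.185
```

```text
time: 21.58
ee_pos: [0.6325, 0.1509, 0.0592]
orientation: [-0.0, 0.136, 0.991, 0.0]
wrist_force: [-0.2, -0.1, 0.3]
width: 0.751
grip_force: 0.0
time: 22.2
ee_pos: [0.6336, 0.1512, 0.188]
orientation: [0.003, 0.136, 0.991, 0.001]
wrist_force: [-0.2, -0.2, 0.2]
width: 0.748
grip_force: 0.0
t 22.2 pos [0.6336 0.1512 0.188 ] Fz [-0.2 -0.2  0.2] grip 0.0 w 0.748
.422,-.25,.185 [ 0.383  -1.7734  0.0049] 0.454
tool z [ 0.0062  0.0012 -1.    ] x [-0.963  0.269 -0.006]
```

```bash
python3 -m pendant '[[[0.03,-0.13,0,0,0,0],[0.08,-0.36,0,0,0,0],[0.13,-0.58,0,0,0,0],[0.175,-0.8,0,0,0,0],[0.2,-0.93,0,0,0,0]]]'; python3 -m pendant '[[[0.04,-0.2,0,0,0,0],[0.08,-0.4,0,0,0,0],[0.12,-0.6,0,0,0,0],[0.17,-0.78,0,0,0,0],[0.183,-0.84,0,0,0,0]]]'; python3 -m pendant '[[[0,0,0,0,0,0],[0,0,0,0,0,0]]]'; python3 wr.py blue 0,0; python3 d.py .422,-.25,.048
```

```text
time: 22.82
ee_pos: [0.5199, -0.0613, 0.1826]
orientation: [-0.001, 0.137, 0.991, -0.0]
wrist_force: [-0.4, -0.4, 0.7]
width: 0.752
grip_force: 0.0
time: 23.45
ee_pos: [0.4194, -0.2508, 0.1828]
orientation: [-0.001, 0.137, 0.991, 0.001]
wrist_force: [0.6, 0.3, 0.1]
width: 0.754
grip_force: 0.0
time: 23.7
ee_pos: [0.4216, -0.2483, 0.1838]
orientation: [-0.0, 0.135, 0.991, 0.0]
wrist_force: [-0.0, 0.2, -0.1]
width: 0.751
grip_force: 0.0
[248 186  27  28 590] [261.3 199.9] [ 0.4217 -0.2487  0.078 ] [ 0.4389 -0.2534  0.016 ]
[ 425  263   52   41 1139] [455.8 278.4] [ 0.5467 -0.0908  0.078 ] [ 0.5977 -0.0529  0.016 ]
t 23.75 pos [ 0.4217 -0.2483  0.184 ] Fz [-0.8 -0.4  0.5] grip 0.0 w 0.746
.422,-.25,.048 [-0.0033 -0.0066  0.5439] 0.136
tool z [-2.e-04  6.e-04 -1.e+00] x [-0.963  0.268  0.   ]
```

```bash
python3 -m pendant '[[[-0.001,-0.003,0.1,0,0,0],[-0.001,-0.003,0.25,0,0,0],[-0.001,-0.003,0.4,0,0,0],[-0.001,-0.003,0.5,0,0,0],[-0.001,-0.003,0.54,0,0,0]]]' 0.25 40; python3 -m pendant '[[[0,0,0,0,0,0],[0,0,0,0,0,0],[0,0,0,0,0,0],[0,0,0,0,0,0],[0,0,0,0,0,0]]]' 0.8 40; python3 d.py;  python3 -m pendant '[[[0,0,-0.03,0,0,0],[0,0,-0.12,0,0,0],[0,0,-0.25,0,0,0],[0,0,-0.38,0,0,0],[0,0,-0.46,0,0,0]]]';  python3 d.py .612,-.0692,.165
```

```text
time: 24.38
ee_pos: [0.421, -0.2488, 0.0477]
orientation: [-0.001, 0.135, 0.991, 0.001]
wrist_force: [0.2, 0.0, 0.1]
width: 0.751
grip_force: 0.0
time: 25.0
ee_pos: [0.422, -0.2505, 0.0506]
orientation: [0.001, 0.136, 0.991, -0.0]
wrist_force: [0.8, 2.3, 5.9]
width: 0.392
grip_force: 40.5
t 25.0 pos [ 0.422  -0.2505  0.0506] Fz [0.8 2.3 5.9] grip 40.5 w 0.392
tool z [ 0.0024 -0.001  -1.    ] x [-0.963  0.269 -0.003]
time: 25.62
ee_pos: [0.4212, -0.2505, 0.1661]
orientation: [0.001, 0.136, 0.991, -0.0]
wrist_force: [0.8, 0.1, -1.9]
width: 0.389
grip_force: 40.0
t 25.62 pos [ 0.4212 -0.2505  0.1661] Fz [ 0.8  0.1 -1.9] grip 40.0 w 0.389
.612,-.0692,.165 [-0.5396  0.9041  0.0044] 0.263
tool z [ 0.0011 -0.0011 -1.    ] x [-0.963  0.27  -0.001]
```

```bash
python3 -m pendant '[[[-0.04,0.07,0,0,0,0],[-0.12,0.2,0,0,0,0],[-0.22,0.37,0,0,0,0],[-0.32,0.54,0,0,0,0],[-0.41,0.69,0,0,0,0]]]';  python3 -m pendant '[[[-0.07,0.12,0,0,0,0],[-0.11,0.19,0,0,0,0],[-0.13,0.214,0,0,0,0],[-0.13,0.214,0,0,0,0]]]'; python3 d.py .612,-.0692,.063
```

```text
time: 26.25
ee_pos: [0.5671, -0.1105, 0.1641]
orientation: [-0.0, 0.136, 0.991, -0.0]
wrist_force: [0.2, -0.7, -1.6]
width: 0.391
grip_force: 40.0
time: 26.75
ee_pos: [0.6118, -0.0692, 0.164]
orientation: [-0.0, 0.136, 0.991, -0.0]
wrist_force: [0.1, -1.4, -1.9]
width: 0.392
grip_force: 40.0
t 26.75 pos [ 0.6118 -0.0692  0.164 ] Fz [ 0.1 -1.4 -1.9] grip 40.0 w 0.392
.612,-.0692,.063 [-9.00e-04  4.00e-04  4.04e-01] 0.101
tool z [-8.e-04 -1.e-04 -1.e+00] x [-0.963  0.269  0.001]
```

```bash
python3 -m pendant '[[[0,0,0.08,0,0,0],[0,0,0.2,0,0,0],[0,0,0.31,0,0,0],[0,0,0.38,0,0,0],[0,0,0.4,0,0,0]]]'; python3 -m pendant '[[[0,0,0.006,0,0,0],[0,0,0.012,0,0,0],[0,0,0.012,0,0,0]]]'; python3 -m pendant '[[[0,0,0.005,0,0,0],[0,0,0.005,0,0,0],[0,0,0.005,0,0,0]]]'
```

```text
time: 27.38
ee_pos: [0.611, -0.0692, 0.0625]
orientation: [-0.001, 0.136, 0.991, 0.0]
wrist_force: [-0.5, -0.1, -0.8]
width: 0.392
grip_force: 40.0
time: 27.75
ee_pos: [0.6124, -0.0689, 0.062]
orientation: [0.001, 0.136, 0.991, 0.0]
wrist_force: [0.2, -0.9, -1.6]
width: 0.396
grip_force: 40.0
time: 28.12
ee_pos: [0.6121, -0.0689, 0.0601]
orientation: [0.0, 0.136, 0.991, 0.0]
wrist_force: [0.3, -0.8, -0.8]
width: 0.395
grip_force: 40.0
```

```bash
python3 -m pendant '[[[0,0,0.004,0,0,0],[0,0,0.004,0,0,0],[0,0,0.004,0,0,0]]]'; python3 d.py
```

```text
time: 28.5
ee_pos: [0.6123, -0.0689, 0.0597]
orientation: [0.0, 0.136, 0.991, 0.0]
wrist_force: [-1.4, 0.8, 3.7]
width: 0.396
grip_force: 40.4
t 28.5 pos [ 0.6123 -0.0689  0.0597] Fz [-1.4  0.8  3.7] grip 40.4 w 0.396
tool z [ 9.e-04 -1.e-04 -1.e+00] x [-0.963  0.269 -0.001]
```

Contact, so I'll release, lift, and retreat toward the robot for a clear view.

```bash
python3 -m pendant '[[[0,0,0,0,0,0],[0,0,0,0,0,0],[0,0,0,0,0,0],[0,0,0,0,0,0]]]' 0.25 40;  python3 -m pendant '[[[0,0,-0.05,0,0,0],[0,0,-0.2,0,0,0],[0,0,-0.4,0,0,0],[0,0,-0.6,0,0,0],[0,0,-0.7,0,0,0]]]'; python3 -m pendant '[[[0.15,0,0,0,0,0],[0.35,0,0,0,0,0],[0.55,0,0,0,0,0],[0.65,0,0,0,0,0],[0.65,0,0,0,0,0]]]'
python3 - <<'E'
from h import *
a=eyes.camera('side')[60:340,80:420,::-1];b=eyes.camera('scene')[100:310,120:420,::-1]
cv2.imwrite('pics/end.png',np.hstack([cv2.resize(a,(400,329)),cv2.resize(b,(400,329))]))
E
```

```text
time: 29.0
ee_pos: [0.612, -0.0689, 0.0589]
orientation: [-0.0, 0.136, 0.991, 0.0]
wrist_force: [-0.3, 0.1, -0.2]
width: 0.75
grip_force: 0.0
time: 29.62
ee_pos: [0.6127, -0.069, 0.2391]
orientation: [0.003, 0.136, 0.991, -0.0]
wrist_force: [0.3, -0.1, -0.1]
width: 0.749
grip_force: 0.0
time: 30.25
ee_pos: [0.4549, -0.0248, 0.2356]
orientation: [0.001, 0.136, 0.991, 0.0]
wrist_force: [0.6, 0.1, -0.2]
width: 0.75
grip_force: 0.0
```

View pics/end.png

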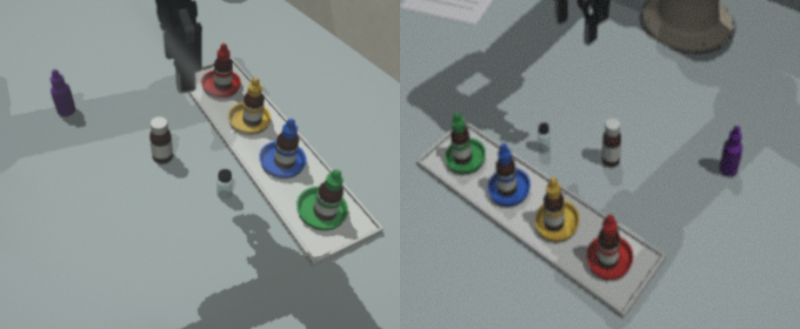

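All four bottles stand upright in their matching dishes. In the side half red is at (222,75), yellow (252,105), blue (286,148) and green (328,200). The stock bottle, vial and purple look-alike are where they started.

```bash
python3 -c "from rig import job; print(job.hand_in())"
```

```text
the job is handed in; nothing more can be done
None
```

I stood all four dropper bottles upright in the drip dishes matching their teats, left the stock bottle, vial and purple look-alike untouched, and handed the job in at about 30 s of the 96 s allowed.

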